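# Load the second wheel cap on the spray carrier and hold it up

## Robot

A 7-joint arm with a two-finger parallel gripper is mounted at the origin on the work surface. World frame = base frame: x ahead of the robot, y to its left, z up, the work surface at z = 0. Lengths are in m, angles in rad, forces in N, time in s.
With the tool pointing down it reaches from about 0.35 to 0.9 m from the base axis. Payload 19.9 kg.
Tool frame: the origin (TCP) lies at the centre of the arm's flange, where the gripper is bolted on; the fingertips stand 199 mm ahead of it and the grasp point (between the pads) lies 180 mm ahead of it; x points along the fingers, y is the direction in which the jaws open and shut, and the axes are right-handed (so a half turn about x gives the same grasp; the last joint's range is limited). The gripper opens to 94 mm and grips with 3 to 60 N. Pads are 16 mm wide; open, the fingers measure 119 mm over their backs; the gripper's body (75 mm by 177 mm) begins 78 mm behind the grasp point.
Start: joints at [1.212, 0.417, -0.01, 1.614, 0.005, 1.111, -0.053], TCP at [0.195, -0.594, 0.405] pointing down, gripper open.
Joint ranges: [-2.81, 2.81], [-0.39, 2.02], [-1.27, 1.25], [0.06, 2.57], [-1.19, 4.33], [0.19, 2], [-2.82, 2.82]. Speed limits (rad/s): [1.89, 1.89, 2.39, 2.39, 3.01, 3.01, 3.01].

## Interface

Orientations are given as a unit quaternion [x, y, z, w].
In Python, from plant import bot, optics, workorder gives the robot as it stands. The module is installed in compiled form; this text tells all that it offers.
- The arm moves only by the shell command python3 -m creep 'ROWS' [FORCE]. ROWS is JSON, a list of rows, each a list of 3 entries, a list of its own where there are three numbers: the shift along the tool's x, y, z in mm, then the turn, a rotation vector about the tool's x, y, z in degrees, then the finger opening in mm, from 0 to 94. In form: [[[x, y, z], [wx, wy, wz], fingers], ...]. A call has 1 to 10 rows; each row is the pose to reach, as a shift and turn from the pose commanded when the call began, along the tool's axes at that moment; what a row does not reach only later rows make up. A row lasts 1/8 s, in which the tool goes at most 62.5 mm and 10.7 degrees, less where a joint would pass 70% of its speed; a pose out of reach is approached as far as the arm can. A call with a gripper value outside its range is refused whole. The fingers move at their own pace and stop on an object; FORCE is the grip in N (left out, the last holds). Time passes only in rows, so rows that repeat a pose let the fingers close. It gives the time, the measured TCP pose, the force and the opening at its end, in the units of the state.
- bot.sense(): the state, without advancing time (a new reading comes with each control period).
- optics.capture(name): name is "scene" or "top"; returns a dict with "color" (420x560x3 uint8, red, green, blue), "K" (3x3 intrinsics, pixels), "k1" (the pictures are not rectified: a ray, as slopes to the right and down, at radius r is drawn at 1 + k1 r^2 times it, then the intrinsics apply), "origin" and "orientation" of the camera in the world. Camera axes: x right, y down, z forward; pixel columns grow to the right and rows downward; lengths in m; the calibration is good to about 2 mm. A picture is of the moment at which its call begins. There is no depth.
- workorder.sign_off(): hands the job in, once; it reports no verdict.
The state is a dict: "clock": time; "joints": joint angles; "qvel": joint speeds; "effort": joint torques, N m; "tcp_pos": TCP position; "tool_rot": TCP orientation; "contact_force": force on the tool from outside, world axes, zero at the start; "moment": the same for the moment, N m; "gripper_width": opening from 0.0 (shut) to 1.0 (fully open).
Only numpy, scipy, OpenCV 4.12 (cv2) and the standard library are available. Lean on these libraries where they do the work, as an engineer would, in place of code of your own. Each camera call takes 0.05 s, during which the arm holds its last target.

## Task

Set the wheel centre cap that lies on the bench onto the empty post of the hand carrier, flat side down and centred, and let go of it while the carrier is still on its yellow stand. Then take the carrier by its grip bar, lift it about 10 cm clear of the stand with both caps standing on their posts, and finish holding it up there, steady and level, ready for priming. Leave the other things on the bench where they are.

Things in the scene. Friction and masses are not known exactly. Their poses are not given: they have to be found in the camera images.
- cap_center (a point): The loose cap: wheel centre cap of plain white plastic (grey disc on top), a plain disc 56 mm across and 26 mm high with a flat underside, upright straight side to 22 mm and a bevelled top edge, about 60 g. It starts lying flat side down on the bench. The point is its centre, 13 mm above its underside; z is its axis, up.
- cap2_center (a point): The second cap, just like the first (wheel centre cap of plain white plastic (grey disc on top), a plain disc 56 mm across and 26 mm high with a flat underside, upright straight side to 22 mm and a bevelled top edge, about 60 g), which already stands loose on one post of the carrier. The point is its centre, 13 mm above its underside; z is its axis, up.
- free_rest (a point): The empty post of the carrier: the point is the centre of the flat top of its rubber head (head 30 mm across, 8 mm thick, on a 14 mm stem), 60 mm above the underside of the carrier. Axes are the carrier's: y along its long bar, z up; this post is on the carrier's -y end, 115 mm from the middle.
- used_rest (a point): The same point on the other post, at the carrier's +y end, 115 mm from the middle, where the second cap stands.
- handle (a point): Centre of the black grip bar over the middle of the carrier, 96 mm above the carrier's underside (about 146 mm above the bench at the start). The bar is 100 mm long (carrier y), 20 mm wide (carrier x, the width to grip) and 24 mm high, with flat sides, on two 10 mm stems 40 mm either side of the middle; free space of 78 mm below it. z is up when level.
- carrier: The loose hand carrier: aluminium bar 290 x 50 x 6 mm with two posts and a grip bar, about 0.42 kg (may vary by a third), balanced under the grip bar once both caps are on; origin at the centre of its underside, y along its length, z up. It rests loose on the stand, 50 mm above the bench, and may point any way round.
- stand: Fixed yellow bent-tube stand, about 160 x 230 x 74 mm; origin at the centre of its foot on the bench. Two 12 mm tube rails along its x, 90 mm either side of the middle, carry the carrier at 50 mm height; their ends turn up to 74 mm, 72 mm out from the middle.
- filler_tin: Bystander: metal tin with a black band, 100 mm across, 119 mm high; origin at its foot.
- paper_roll: Bystander: tan roll of abrasive paper standing on end, 96 mm across, 60 mm high; origin at its foot.
- sanding_block: Bystander: wooden sanding block with a black rubber back, 66 x 130 x 38 mm; origin at its foot.
- hardener: Bystander: white bottle, 52 mm across, 110 mm high; origin at its foot.
Mind the look-alikes: they are no part of the job. What is shaped like the part that bears cap_center but black or purple is not meant. Leave any brown look-alike of the part that bears cap2_center alone.

How it is judged:
On the way:
1. the loose cap stands centred on the empty post, let go, while the carrier is still on its stand (horizontal distance between cap_center and free_rest below 0.01 m and z of cap_center in the frame of free_rest between 0.009 and 0.017 m and angle between cap_center's own z axis and vertical below 0.12 rad and contact force between cap and carrier above 0.1 N and contact force between the fingers and cap below 0.1 N and contact force between carrier and stand above 0.5 N and height (world z) of handle below 0.155 m and linear speed of cap below 0.03 m/s), for 0.2 s.
At the end, for the whole second after the job is handed in: The carrier is held by the fingers, touching neither stand nor bench, 60 to 194 mm higher than it stood, tilted less than 0.1 rad and still (under 0.03 m/s and 0.15 rad/s); each cap stands upright (within 0.12 rad) on its own post's head, within 10 mm of its centre, not touched by the fingers (horizontal distance between cap_center and free_rest below 0.01 m and z of cap_center in the frame of free_rest between 0.009 and 0.017 m and angle between each of cap_center, cap2_center's own z axis and vertical below 0.12 rad and contact force between each of cap, cap2 and carrier above 0.1 N and contact force between the fingers and cap below 0.1 N and horizontal distance between cap2_center and used_rest below 0.01 m and z of cap2_center in the frame of used_rest between 0.009 and 0.017 m and contact force between the fingers and cap2 below 0.1 N and height (world z) of handle between 0.206 and 0.34 m and angle between handle's own z axis and vertical below 0.1 rad and contact force between carrier and stand below 0.05 N and contact force between carrier and table below 0.05 N and contact force between the fingers and carrier above 1 N and linear speed of carrier below 0.03 m/s and angular speed of carrier below 0.15 rad/s); the arm keeps its last pose, push and grip.
It fails at once if the filler tin is pushed more than 30 mm or tipped over (distance of filler_tin from where it was at the start of the episode above 0.03 m or angle between filler_tin's own z axis and vertical above 0.5 rad).
It fails at once if the abrasive roll is pushed more than 30 mm or tipped over (distance of paper_roll from where it was at the start of the episode above 0.03 m or angle between paper_roll's own z axis and vertical above 0.5 rad).
It fails at once if the sanding block is pushed more than 30 mm or tipped over (distance of sanding_block from where it was at the start of the episode above 0.03 m or angle between sanding_block's own z axis and vertical above 0.5 rad).
It fails at once if the hardener bottle is pushed more than 30 mm or tipped over (distance of hardener from where it was at the start of the episode above 0.03 m or angle between hardener's own z axis and vertical above 0.5 rad).
It also fails if it takes over 58 s, if anything falls off the work surface, if the arm or the gripper's body presses on something with over 40 N, if the wrist force passes 120 N, or if a joint passes its speed limit or range.

## Working session

There is one attempt and no reset: what is moved stays moved. The work goes in short steps, Python scripts to look and compute and a shell command to move; the robot and the scene stay as the last step left them, time stands still between calls to the robot, and variables do not carry over. Pictures are saved under pics/ and viewed, and the job is handed in when it is done.

```bash
mkdir -p pics; ls
python3 - <<'E'
from plant import bot, optics
import cv2
print(bot.sense())
for n in("scene","top"):
    c=optics.capture(n); cv2.imwrite(f"pics/{n}0.png",c["color"][:,:,::-1]); print(n,c["K"],c["k1"],c["origin"],c["orientation"])
E
```

```text
pics
{'clock': 0.0, 'joints': array([ 1.21148701,  0.41793431, -0.01027826,  1.61419349,  0.00472537,
        1.11067968, -0.05304518]), 'qvel': array([-0.00062544,  0.00075776,  0.00168333,  0.00024358,  0.00136195,
       -0.00047367, -0.00047288]), 'effort': array([-2.17357101e-04, -8.51216125e+01,  6.39075246e-01, -4.25974917e+01,
       -4.88141261e-02,  1.86891994e-02,  1.03656257e-04]), 'tcp_pos': array([ 0.19524841, -0.59356834,  0.4040419 ]), 'tool_rot': array([-0.69809142, -0.11228062,  0.69830989, -0.11146626]), 'contact_force': array([0.16078058, 0.04370906, 0.77703215]), 'moment': array([-0.01162158, -0.04093133, -0.03595116]), 'gripper_width': 0.9987700207793319}
scene [[403.53881103   0.         276.30094909]
 [  0.         403.53881103 209.57869704]
 [  0.           0.           1.        ]] -0.017775082431093617 [0.96762374 0.70102398 0.88832958] [ 0.2443952   0.88957298 -0.36969229 -0.1107182 ]
top [[449.16696659   0.         279.98088658]
 [  0.         449.16696659 212.16219304]
 [  0.           0.           1.        ]] -0.06483150340104497 [0.34700142 0.03781361 1.53434603] [ 0.71216537 -0.69769295  0.06067809 -0.04861277]
```

View pics/scene0.png

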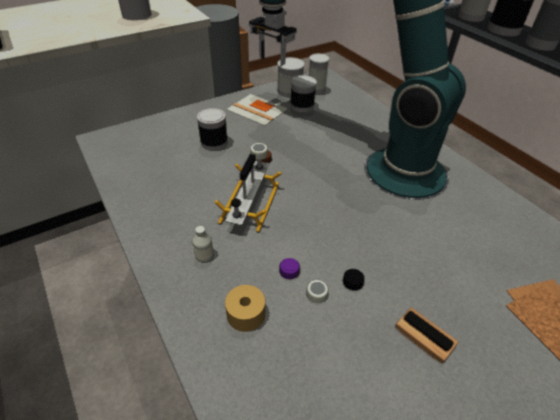

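View pics/top0.png

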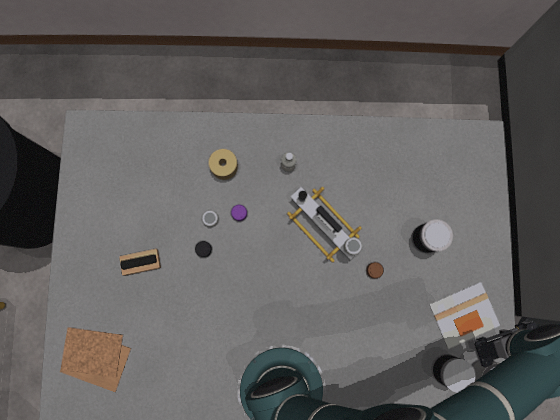

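Top view candidates for the loose cap:
- White disc with grey top at (210,218)
- Purple disc at (239,212)
- Black disc at (203,249)
- Brown disc at (375,270)
- White disc on the carrier at (353,245), which is the second cap

I choose (210,218). The scene view shows the same cap at (317,290). The empty post, with its dark head, is at about (302,196) in the top view.

```bash
cat > h.py <<'E'
import numpy as np, cv2
from scipy.spatial.transform import Rotation as R
def ray(c,uv):
    d=cv2.undistortPoints(np.array([[uv]],float),c["K"],np.array([c["k1"],0,0,0,0.]))[0,0]
    return R.from_quat(c["orientation"]).apply([d[0],d[1],1.])
def onz(c,uv,z):
    d=ray(c,uv); o=np.array(c["origin"]); return o+d*(z-o[2])/d[2]
def two(c1,u1,c2,u2):
    d1,d2=ray(c1,u1),ray(c2,u2);o1,o2=np.array(c1["origin"]),np.array(c2["origin"])
    t=np.linalg.lstsq(np.c_[d1,-d2],o2-o1,rcond=None)[0]
    a,b=o1+t[0]*d1,o2+t[1]*d2
    return (a+b)/2,np.linalg.norm(a-b)
def proj(c,p):
    r=R.from_quat(c["orientation"]).inv(); rv=r.as_rotvec(); t=-r.apply(c["origin"])
    return cv2.projectPoints(np.array([p],float),rv,t,c["K"],np.array([c["k1"],0,0,0,0.]))[0][0,0]
E
python3 - <<'E'
from plant import bot, optics
import cv2,numpy as np
t=optics.capture("top")["color"][:,:,::-1];s=optics.capture("scene")["color"][:,:,::-1]
def crop(im,x,y,w,h,k): return cv2.resize(im[y:y+h,x:x+w],None,fx=k,fy=k,interpolation=cv2.INTER_CUBIC)
a=crop(t,280,175,90,90,6); cv2.imwrite("pics/c_top_car.png",a)
a=np.hstack([crop(t,190,195,65,65,6),crop(s,285,258,65,65,6)]);cv2.imwrite("pics/c_cap.png",a)
cv2.imwrite("pics/c_sc_car.png",crop(s,205,135,90,100,6))
E
```

```text
(no output)
```

View pics/c_top_car.png

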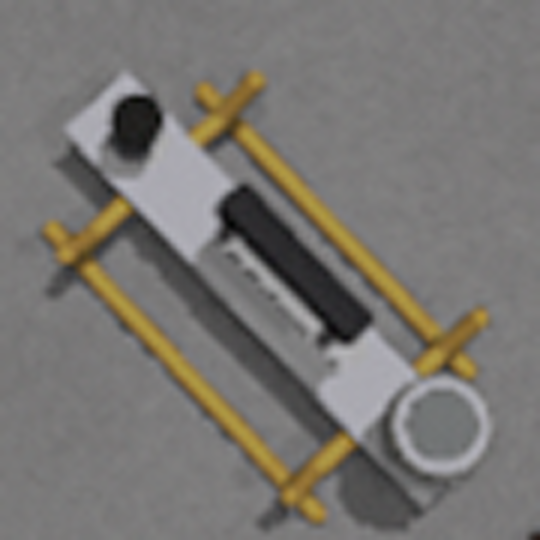

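View pics/c_cap.png

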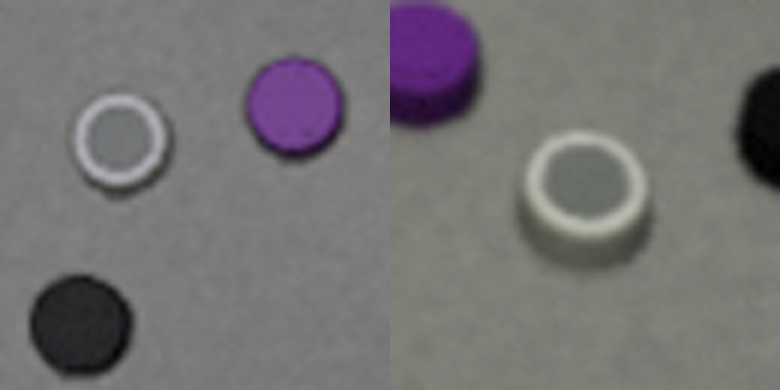

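View pics/c_sc_car.png

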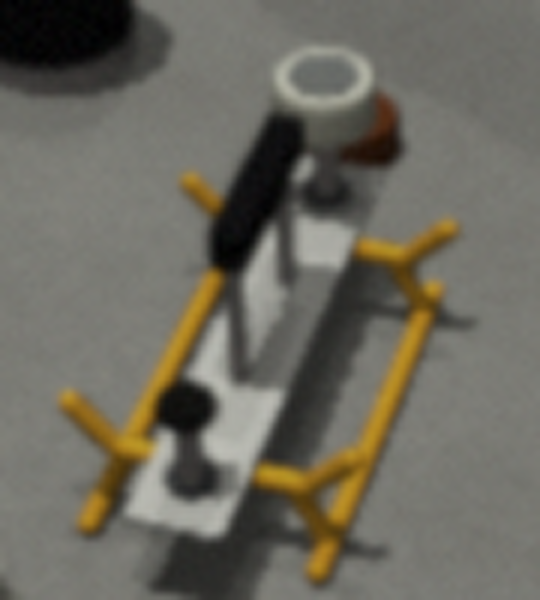

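Run:
```python
from plant import bot, optics
import cv2,numpy as np
from h import *
t=optics.capture("top");s=optics.capture("scene")
def gray(c,x,y,w,h,lo,hi,k=1,minA=20):
    im=c["color"][y:y+h,x:x+w]; hsv=cv2.cvtColor(im,cv2.COLOR_RGB2HSV); g=im.max(2)
    m=((g>=lo)&(g<=hi)&(hsv[:,:,1]<90)).astype(np.uint8)
    n,l,st,ce=cv2.connectedComponentsWithStats(m)
    return [(i,st[i],ce[i]+[x,y]) for i in range(1,n) if st[i,4]>=minA],l
for nm,c,b in(("loose",t,(195,205,30,28)),("cap2",t,(338,230,30,30)),("loose",s,(300,272,36,34)),("cap2",s,(245,138,28,26))):
    x,y,w,h=b; im=c["color"][y:y+h,x:x+w].max(2); print(nm,im[h//2].tolist())
x,y=290,182; print(t["color"][y:y+24,x:x+24].max(2))
x,y=226,190; print(s["color"][y:y+24,x:x+22].max(2))
```

```text
loose [125, 124, 126, 125, 124, 120, 107, 131, 177, 144, 114, 116, 117, 118, 116, 119, 118, 118, 120, 113, 145, 169, 114, 79, 108, 124, 125, 123, 125, 123]
cap2 [177, 179, 177, 166, 130, 85, 61, 122, 170, 134, 105, 115, 115, 115, 120, 118, 116, 117, 117, 118, 117, 117, 169, 152, 129, 124, 122, 128, 125, 127]
loose [126, 127, 127, 128, 127, 120, 115, 134, 169, 177, 150, 117, 108, 109, 110, 110, 109, 111, 109, 109, 110, 109, 111, 112, 130, 162, 176, 156, 121, 124, 128, 126, 126, 127, 127, 123]
cap2 [121, 122, 121, 120, 112, 104, 109, 132, 151, 160, 161, 164, 155, 148, 150, 160, 160, 158, 157, 140, 114, 87, 76, 90, 101, 109, 113, 118]
[[123 123 122 122 122 120 119 122 122 119 121 124 121 122 125 125 122 123
  123 126 122 122 122 122]
 [124 123 124 122 120 121 121 122 123 120 123 121 119 123 125 121 121 125
  125 122 121 121 121 124]
 [124 125 123 123 121 119 123 124 126 126 122 121 119 120 121 120 124 124
  122 122 120 121 123 123]
 [125 124 124 122 125 122 125 122 123 125 124 121 119 120 122 121 121 121
  122 121 120 122 124 126]
 [124 123 122 124 125 122 120 120 123 121 129 127 117 12
[... 3497 characters left out ...]
9  27  64 115 152 169 172 175
  173 173 174 182]
 [171 166 148 112 100 130 152 135  73  44  39  53 103 157 172 176 175 174
  175 177 182 183]
 [182 180 168 145 138 158 173 154  93  57  54  64 111 165 183 183 181 177
  176 181 186 178]
 [180 183 181 178 177 180 179 159  98  61  59  64 101 155 182 187 186 184
  184 184 182 169]
 [150 157 165 175 183 186 180 157  98  62  58  59  89 140 171 185 189 187
  184 184 178 155]
 [101 111 127 152 174 181 171 138  90  62  55  58  67  94 137 166 176 176
  177 180 170 135]
 [ 76  86 114 147 176 175 150 111  70  59  57  56  51  55  81 116 132 136
  154 174 160 121]
 [ 74  93 133 164 180 169 132  83  57  54  58  53  47  39  50  83 106 115
  139 167 152 134]]
```

```bash
cat > meas.py <<'E'
import numpy as np, cv2
from h import *
def greydisc(c,seed,r=16,lo=98,hi=128):
    # flood region of grey inside white ring
    x0,y0=[int(round(v)) for v in seed]
    k=6; im=c["color"][y0-r:y0+r+1,x0-r:x0+r+1]; big=cv2.resize(im,None,fx=k,fy=k,interpolation=cv2.INTER_LINEAR).max(2)
    m=((big>lo)&(big<hi+6)).astype(np.uint8)
    m=cv2.morphologyEx(m,cv2.MORPH_OPEN,np.ones((7,7)))
    n,l,st,ce=cv2.connectedComponentsWithStats(m)
    i=l[k*r+k//2,k*r+k//2]
    cn=max(cv2.findContours((l==i).astype(np.uint8),0,1)[0],key=cv2.contourArea)
    e=cv2.fitEllipse(cv2.convexHull(cn))
    M=(np.array(e[0])+.5)/k-.5
    return M+[x0-r,y0-r], np.array(e[1])/k
def dark(c,x,y,w,h,thr):
    im=c["color"][y:y+h,x:x+w].max(2);k=6
    big=cv2.resize(im,None,fx=k,fy=k,interpolation=cv2.INTER_LINEAR)
    n,l,st,ce=cv2.connectedComponentsWithStats((big<thr).astype(np.uint8))
    i=1+np.argmax(st[1:,4]); cn=max(cv2.findContours((l==i).astype(np.uint8),0,1)[0],key=cv2.contourArea)
    r=cv2.minAreaRect(cn); f=lambda p:(np.array(p)+.5)/k-.5+[x,y]
    return f(ce[i]),f(r[0]),np.array(r[1])/k,f(cv2.boxPoints(r)),st[i,4]/k/k
E
python3 - <<'E'
from plant import bot, optics
from meas import *
np.set_printoptions(precision=4,suppress=True)
t=optics.capture("top");s=optics.capture("scene")
for nm,a,b,z in(("loose",(210,218),(317.5,288),.026),("cap2",(353.5,246),(259,148),.136)):
    ta,tb=greydisc(t,a),greydisc(s,b)
    print(nm,ta,tb,onz(t,ta[0],z),onz(s,tb[0],z),two(t,ta[0],s,tb[0]))
d=dark(t,290,182,24,24,65);e=dark(s,229,196,14,11,70)
print("head",d[0],e[0],onz(t,d[0],.106),onz(s,e[0],.106),two(t,d[0],s,e[0]))
d=dark(t,312,200,36,36,60)
print("bar",d[0],d[1],d[2],onz(t,d[0],.148),onz(t,d[1],.148),[onz(t,q,.148) for q in d[3]])
E
```

```text
loose (array([209.3818, 217.6576]), array([10.4643, 10.6442])) (array([317.2277, 287.8145]), array([11.7313, 13.7875])) [0.5584 0.2531 0.026 ] [0.5603 0.2554 0.026 ] (array([0.5588, 0.2536, 0.0227]), np.float64(0.00018997954808713002))
cap2 (array([353.099 , 245.2347]), array([11.4426, 12.0332])) (array([258.4322, 147.1916]), array([ 6.9156, 10.7727])) [ 0.4656 -0.215   0.136 ] [ 0.4671 -0.2133  0.136 ] (array([ 0.4658, -0.2154,  0.1342]), np.float64(0.00026439533884786237))
head [302.1351 195.5259] [235.354  202.5047] [ 0.6262 -0.0553  0.106 ] [ 0.6315 -0.0535  0.106 ] (array([ 0.6284, -0.0565,  0.1016]), np.float64(0.003297170628148312))
bar [328.3943 218.5869] [327.8337 219.3169] [31.1787  8.8507] [ 0.5465 -0.1356  0.148 ] [ 0.5441 -0.1338  0.148 ] [array([ 0.5692, -0.0899,  0.148 ]), array([ 0.5891, -0.1099,  0.148 ]), array([ 0.5191, -0.1776,  0.148 ]), array([ 0.4996, -0.1575,  0.148 ])]
```

```bash
cat > plan.py <<'E'
import sys
from plant import bot
from h import *
np.set_printoptions(precision=3,suppress=True)
def plan(p,deg):
    s=bot.sense(); r=R.from_quat(s["tool_rot"])
    a=np.radians(deg); y=np.array([np.cos(a),np.sin(a),0]); x=np.array([0,0,-1.]); 
    best=[]
    for sg in(1,-1):
        Rt=R.from_matrix(np.c_[x,sg*y,np.cross(x,sg*y)])
        best.append((r.inv()*Rt).as_rotvec(degrees=True))
    print("t",s["clock"],"tcp",s["tcp_pos"],"axes",r.as_matrix().T,"grip",s["gripper_width"]*94,"F",s["contact_force"])
    print("shift mm",1000*r.inv().apply(np.array(p)-s["tcp_pos"]),"turns",best,"joints",s["joints"])
if __name__=="__main__": plan([float(v) for v in sys.argv[1:4]],float(sys.argv[4]))
E
python3 plan.py .559 .2534 .3 -45.6
```

```text
t 0.4 tcp [ 0.195 -0.594  0.405] axes [[-0.     0.    -1.   ]
 [ 0.313 -0.95  -0.   ]
 [-0.95  -0.313  0.   ]] grip 93.60375057708853 F [-0.442 -0.47  -0.452]
shift mm [ 104.706 -690.958 -610.191] turns [array([-26.189,  -0.002,   0.015]), array([153.811,   0.02 ,   0.003])] joints [ 1.212  0.417 -0.01   1.614  0.005  1.111 -0.053]
```

```bash
python3 -m creep '[[[0,-691,-610],[-26.2,0,0],70],[[0,-691,-610],[-26.2,0,0],70],[[0,-691,-610],[-26.2,0,0],70],[[0,-691,-610],[-26.2,0,0],70],[[0,-691,-610],[-26.2,0,0],70],[[0,-691,-610],[-26.2,0,0],70],[[0,-691,-610],[-26.2,0,0],70],[[0,-691,-610],[-26.2,0,0],70],[[0,-691,-610],[-26.2,0,0],70],[[0,-691,-610],[-26.2,0,0],70]]' 12; python3 plan.py .559 .2534 .3 -45.6
```

```text
clock: 1.65
tcp_pos: [0.4422, -0.0174, 0.4051]
tool_rot: [0.655, 0.267, -0.654, 0.267]
contact_force: [1.0, -1.4, -0.9]
gripper_width: 0.747
t 1.65 tcp [ 0.442 -0.017  0.405] axes [[ 0.001 -0.    -1.   ]
 [ 0.699 -0.715  0.001]
 [-0.715 -0.699 -0.   ]] grip 70.22082277110053 F [ 0.971 -1.44  -0.875]
shift mm [ 105.05  -111.936 -272.884] turns [array([-0.015, -0.022, -0.059]), array([179.985,  -0.093,   0.035])] joints [ 0.529  0.117 -0.594  2.028  0.078  1.017 -0.899]
```

```bash
python3 -m creep '[[[0,-112,-273],[0,0,0],70],[[0,-112,-273],[0,0,0],70],[[0,-112,-273],[0,0,0],70],[[20,-112,-273],[0,0,0],70],[[60,-112,-273],[0,0,0],70],[[105,-112,-273],[0,0,0],70],[[105,-112,-273],[0,0,0],70],[[105,-112,-273],[0,0,0],70],[[105,-112,-273],[0,0,0],70]]'; python3 plan.py .559 .2534 .203 -45.6
python3 - <<'E'
from plant import optics
import cv2,numpy as np
s=optics.capture("scene")["color"][:,:,::-1];t=optics.capture("top")["color"][:,:,::-1]
f=lambda im,x,y,w,h:cv2.resize(im[y:y+h,x:x+w],(400,400))
cv2.imwrite("pics/pre.png",np.hstack([f(s,265,190,120,120),f(t,150,160,120,120)]))
E
```

```text
clock: 2.78
tcp_pos: [0.559, 0.2513, 0.302]
tool_rot: [0.656, 0.267, -0.654, 0.267]
contact_force: [-0.2, -1.0, -0.1]
gripper_width: 0.746
t 2.775 tcp [0.559 0.251 0.302] axes [[ 0.003  0.001 -1.   ]
 [ 0.699 -0.715  0.001]
 [-0.715 -0.699 -0.003]] grip 70.16893204958083 F [-0.175 -0.967 -0.109]
shift mm [98.955 -1.619 -1.212] turns [array([-0.052, -0.148, -0.085]), array([179.948,  -0.133,   0.232])] joints [-0.01   0.587 -0.628  1.717  0.407  0.968 -1.59 ]
```

View pics/pre.png

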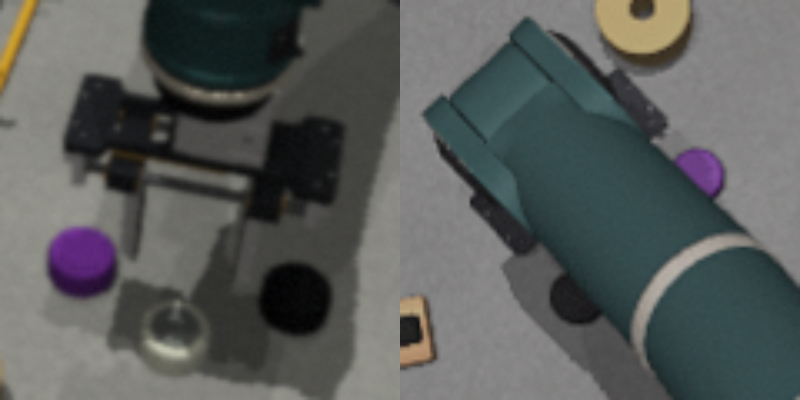

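The open fingers straddle the white cap at (175,335) in the left crop. The purple disc at (82,260) and the black disc at (295,298) are clear of them. I'm going down.

```bash
python3 -m creep '[[[40,-1,-1],[0,0,0],70],[[70,-1,-1],[0,0,0],70],[[90,-1,-1],[0,0,0],70],[[99,-1,-1],[0,0,0],70],[[99,-1,-1],[0,0,0],70],[[99,-1,-1],[0,0,0],70],[[99,-1,-1],[0,0,0],70]]'; python3 plan.py .559 .2534 .203 -45.6
python3 - <<'E'
from plant import optics
import cv2,numpy as np
s=optics.capture("scene")["color"][:,:,::-1]
f=lambda im,x,y,w,h:cv2.resize(im[y:y+h,x:x+w],(500,500))
cv2.imwrite("pics/pre2.png",f(s,270,225,100,100))
E
```

```text
clock: 3.75
tcp_pos: [0.5587, 0.2532, 0.2014]
tool_rot: [0.655, 0.267, -0.654, 0.267]
contact_force: [-0.1, 0.0, 0.4]
gripper_width: 0.745
t 3.75 tcp [0.559 0.253 0.201] axes [[ 0.001  0.    -1.   ]
 [ 0.7   -0.714  0.   ]
 [-0.714 -0.7   -0.001]] grip 69.99771105614276 F [-0.126  0.013  0.42 ]
shift mm [-1.593  0.076 -0.404] turns [array([ 0.003, -0.052, -0.022]), array([-179.997,    0.034,   -0.082])] joints [-0.067  0.72  -0.555  1.759  0.503  0.806 -1.663]
```

View pics/pre2.png

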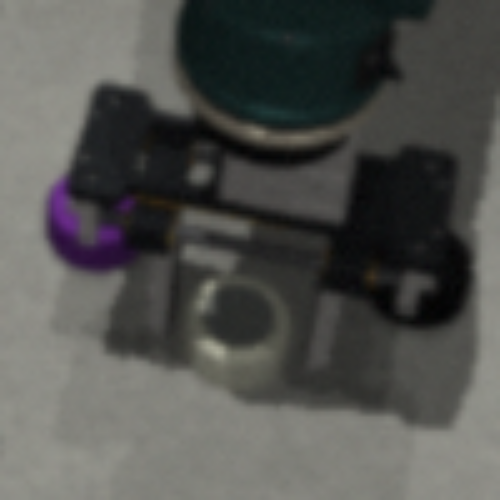

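The cap at about (240,325) lies between the two fingers. I'm closing on it.

```bash
python3 -m creep '[[[-1,0,0],[0,0,0],62],[[-1,0,0],[0,0,0],58],[[-1,0,0],[0,0,0],50],[[-1,0,0],[0,0,0],50],[[-1,0,0],[0,0,0],50],[[-1,0,0],[0,0,0],50]]' 15
python3 - <<'E'
from plant import optics
import cv2,numpy as np
s=optics.capture("scene")["color"][:,:,::-1]
f=lambda im,x,y,w,h:cv2.resize(im[y:y+h,x:x+w],(500,500),interpolation=cv2.INTER_CUBIC)
cv2.imwrite("pics/grip.png",f(s,285,260,60,60))
E
```

```text
clock: 4.55
tcp_pos: [0.5585, 0.2531, 0.2018]
tool_rot: [0.655, 0.267, -0.655, 0.267]
contact_force: [-0.9, -1.6, 5.3]
gripper_width: 0.596
```

View pics/grip.png

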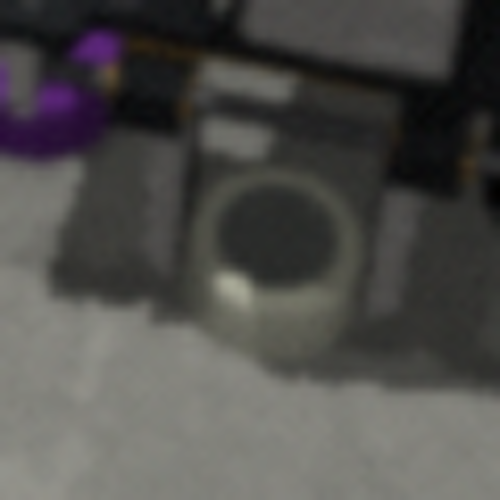

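```bash
python3 -m creep '[[[-30,0,0],[0,0,0],50],[[-90,0,0],[0,0,0],50],[[-120,0,0],[0,0,0],50],[[-120,0,0],[0,0,0],50],[[-120,0,0],[0,0,0],50]]'
python3 - <<'E'
from plant import optics,bot
from meas import *
s=optics.capture("scene"); st=bot.sense(); print(st["tcp_pos"],st["contact_force"],st["gripper_width"])
p=st["tcp_pos"].copy(); p[2]+=-.199-.0025+.026; print(proj(s,p))
x,y=[int(v) for v in proj(s,p)]
cv2.imwrite("pics/lift.png",cv2.resize(s["color"][y-40:y+40,x-40:x+40,::-1],(560,560),interpolation=cv2.INTER_CUBIC)); print(x,y)
E
```

```text
clock: 5.22
tcp_pos: [0.5582, 0.2528, 0.3206]
tool_rot: [-0.654, -0.267, 0.655, -0.267]
contact_force: [-0.2, 0.1, -0.8]
gripper_width: 0.595
[0.55820556 0.25282708 0.32030383] [-0.89720247 -0.43474412 -0.17599033] 0.5930494963943617
[321.77510005 257.53996663]
321 257
```

View pics/lift.png

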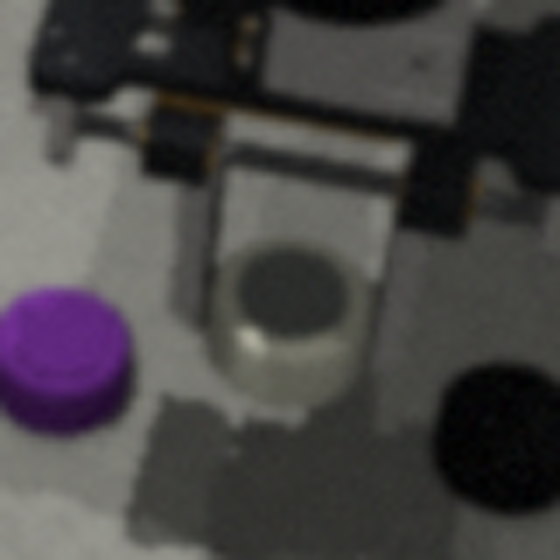

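```bash
python3 plan.py .6288 -.0546 .390 -45.6
```

```text
t 5.275 tcp [0.558 0.253 0.32 ] axes [[-0.002 -0.001 -1.   ]
 [ 0.7   -0.714 -0.001]
 [-0.714 -0.7    0.002]] grip 55.746652661069994 F [-0.897 -0.435 -0.176]
shift mm [-69.626 268.964 164.813] turns [array([0.007, 0.101, 0.047]), array([-179.993,   -0.074,    0.159])] joints [-0.003  0.567 -0.642  1.703  0.39   1.005 -1.579]
```

```bash
python3 -m creep '[[[-50,0,0],[0,0,0],50],[[-69,40,25],[0,0,0],50],[[-69,90,55],[0,0,0],50],[[-69,140,86],[0,0,0],50],[[-69,190,116],[0,0,0],50],[[-69,235,144],[0,0,0],50],[[-69,260,159],[0,0,0],50],[[-69,269,165],[0,0,0],50],[[-69,269,165],[0,0,0],50],[[-69,269,165],[0,0,0],50]]'; python3 plan.py .6288 -.0546 .3123 -45.6
```

```text
clock: 6.52
tcp_pos: [0.6287, -0.0528, 0.3905]
tool_rot: [-0.654, -0.268, 0.654, -0.268]
contact_force: [0.2, 0.2, -1.2]
gripper_width: 0.593
t 6.525 tcp [ 0.629 -0.053  0.39 ] axes [[-0.     0.001 -1.   ]
 [ 0.701 -0.713 -0.001]
 [-0.713 -0.701 -0.   ]] grip 55.754193118826755 F [ 0.171  0.24  -1.161]
shift mm [78.192  1.435  1.174] turns [array([ 0.125, -0.013,  0.041]), array([-179.875,   -0.064,   -0.02 ])] joints [ 0.474  0.508 -0.607  1.596  0.31   1.136 -0.999]
```

```bash
python3 -m creep '[[[30,0,0],[0,0,0],50],[[55,0,0],[0,0,0],50],[[66,0,0],[0,0,0],50],[[66,0,0],[0,0,0],50],[[66,0,0],[0,0,0],50]]'; python3 plan.py .6288 -.0546 .3123 -45.6;  python3 - <<'E'
from plant import optics
import cv2,numpy as np
s=optics.capture("scene")["color"][:,:,::-1];t=optics.capture("top")["color"][:,:,::-1]
f=lambda im,x,y,w,h:cv2.resize(im[y:y+h,x:x+w],(400,400),interpolation=cv2.INTER_CUBIC)
cv2.imwrite("pics/pl.png",np.hstack([f(s,200,155,80,80),f(t,270,160,110,110)]))
E
```

```text
clock: 7.15
tcp_pos: [0.6291, -0.0542, 0.3257]
tool_rot: [0.655, 0.267, -0.654, 0.267]
contact_force: [-0.4, 0.2, -0.1]
gripper_width: 0.591
t 7.15 tcp [ 0.629 -0.054  0.326] axes [[ 0.001 -0.    -1.   ]
 [ 0.7   -0.714  0.001]
 [-0.714 -0.7   -0.001]] grip 55.55491990492077 F [-0.411  0.207 -0.144]
shift mm [13.376  0.091  0.516] turns [array([ 0.028, -0.049, -0.048]), array([-179.972,    0.076,   -0.077])] joints [ 0.456  0.575 -0.58   1.652  0.357  1.02  -1.034]
```

View pics/pl.png

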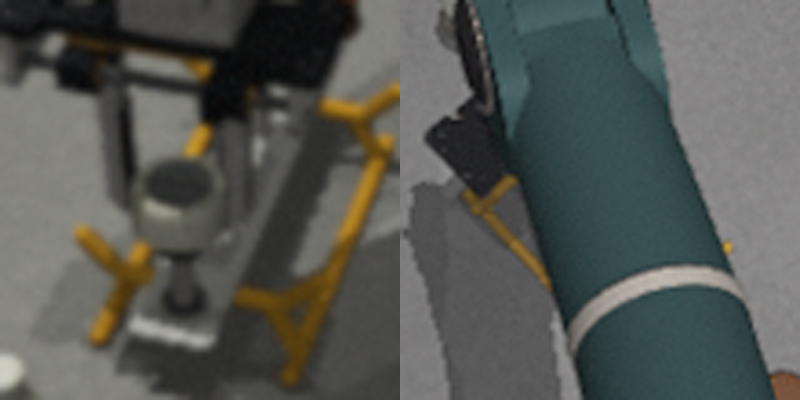

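The held cap at (180,200) in the left crop is directly over the dark post stem at (183,285). I'm lowering the rest of the way.

```bash
python3 -m creep '[[[7,0,0],[0,0,0],50],[[12,0,0],[0,0,0],50],[[12,0,0],[0,0,0],50],[[12,0,0],[0,0,0],50],[[12,0,0],[0,0,0],50]]'; python3 plan.py .6288 -.0546 .3123 -45.6
```

```text
clock: 7.88
tcp_pos: [0.6288, -0.0545, 0.3127]
tool_rot: [-0.655, -0.267, 0.655, -0.267]
contact_force: [-0.2, 0.3, -0.3]
gripper_width: 0.597
t 7.875 tcp [ 0.629 -0.054  0.313] axes [[-0.     0.    -1.   ]
 [ 0.7   -0.714 -0.   ]
 [-0.714 -0.7   -0.   ]] grip 56.087232012685966 F [-0.161  0.314 -0.265]
shift mm [0.383 0.057 0.1  ] turns [array([ 0.012, -0.001,  0.006]), array([-179.988,   -0.009,   -0.002])] joints [ 0.452  0.59  -0.573  1.662  0.367  0.999 -1.041]
```

```bash
python3 -m creep '[[[1,0,0],[0,0,0],50],[[1,0,0],[0,0,0],50],[[1,0,0],[0,0,0],50]]'; python3 plan.py .6288 -.0546 .3123 -45.6;python3 - <<'E'
from plant import optics
import cv2,numpy as np
s=optics.capture("scene")["color"][:,:,::-1]
f=lambda im,x,y,w,h:cv2.resize(im[y:y+h,x:x+w],(500,500),interpolation=cv2.INTER_CUBIC)
cv2.imwrite("pics/pl2.png",f(s,205,170,60,60))
E
```

```text
clock: 8.25
tcp_pos: [0.6289, -0.0545, 0.3118]
tool_rot: [0.655, 0.267, -0.655, 0.267]
contact_force: [-0.4, 0.4, 2.0]
gripper_width: 0.594
t 8.25 tcp [ 0.629 -0.055  0.312] axes [[ 0.     0.    -1.   ]
 [ 0.7   -0.714  0.   ]
 [-0.714 -0.7   -0.   ]] grip 55.83504526169571 F [-0.388  0.395  1.999]
shift mm [-0.545  0.016  0.122] turns [array([ 0.01 , -0.009, -0.005]), array([-179.99 ,    0.008,   -0.015])] joints [ 0.452  0.591 -0.573  1.662  0.368  0.998 -1.041]
```

View pics/pl2.png

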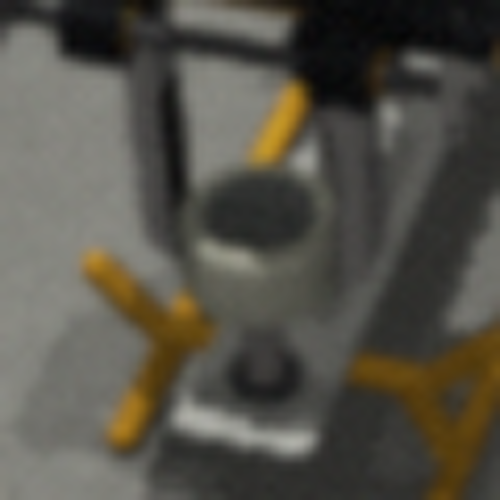

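The cap at (257,230) sits on the head, and the force reading shows contact. I'm releasing it gently and then going straight up.

```bash
python3 -m creep '[[[0,0,0],[0,0,0],58],[[0,0,0],[0,0,0],60],[[0,0,0],[0,0,0],64],[[0,0,0],[0,0,0],72],[[0,0,0],[0,0,0],72],[[-10,0,0],[0,0,0],72],[[-40,0,0],[0,0,0],72],[[-90,0,0],[0,0,0],72],[[-110,0,0],[0,0,0],72],[[-110,0,0],[0,0,0],72]]';  python3 plan.py .546 -.135 .42 -45.6
```

```text
clock: 9.55
tcp_pos: [0.6289, -0.0544, 0.4232]
tool_rot: [0.655, 0.267, -0.654, 0.268]
contact_force: [0.1, -0.4, -0.5]
gripper_width: 0.763
t 9.55 tcp [ 0.629 -0.054  0.423] axes [[ 0.002 -0.    -1.   ]
 [ 0.7   -0.714  0.002]
 [-0.714 -0.7   -0.001]] grip 71.70919040474375 F [ 0.111 -0.384 -0.518]
shift mm [  3.058  -0.462 115.614] turns [array([ 0.001, -0.077, -0.113]), array([-179.999,    0.177,   -0.12 ])] joints [ 0.483  0.479 -0.617  1.561  0.292  1.193 -0.984]
```

```bash
python3 -m creep '[[[0,180,316],[0,0,0],72],[[0,180,316],[0,0,0],72],[[0,180,316],[0,0,0],72],[[0,180,316],[0,0,0],72],[[0,180,316],[0,0,0],72],[[0,180,316],[0,0,0],72],[[0,180,316],[0,0,0],72],[[0,180,316],[0,0,0],72]]';python3 - <<'E'
from plant import optics
import cv2,numpy as np
s=optics.capture("scene")["color"][:,:,::-1];t=optics.capture("top")["color"][:,:,::-1]
f=lambda im,x,y,w,h:cv2.resize(im[y:y+h,x:x+w],(400,400),interpolation=cv2.INTER_CUBIC)
cv2.imwrite("pics/af.png",np.hstack([f(s,205,135,90,90),f(t,280,175,90,90)]));cv2.imwrite("pics/aft.png",t)
np.save("s.npy",s)
E
```

```text
clock: 10.55
tcp_pos: [0.5292, -0.4036, 0.4205]
tool_rot: [-0.654, -0.268, 0.655, -0.267]
contact_force: [0.0, 0.8, 0.3]
gripper_width: 0.765
```

View pics/af.png

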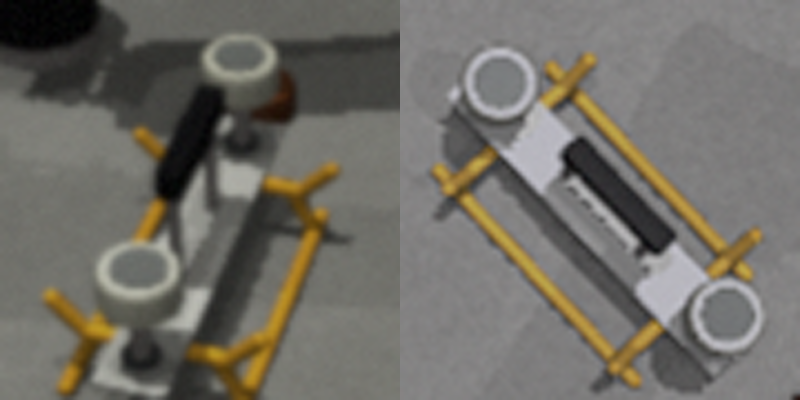

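Both caps stand on their posts: the placed one at (138,275) in the scene crop and (500,83) in the top crop, the second at (240,60) and (725,315). Next I'm measuring the spacing and the bar.

```bash
python3 - <<'E'
from plant import bot, optics
from meas import *
np.set_printoptions(precision=4,suppress=True)
t=optics.capture("top");s=optics.capture("scene")
P={}
for nm,a,b in(("placed",(302,193),(236,195)),("cap2",(353.1,245.2),(258.6,147.3))):
    ta,tb=greydisc(t,a,lo=95),greydisc(s,b,lo=95)
    P[nm]=(onz(t,ta[0],.136),onz(s,tb[0],.136)); print(nm,ta,tb,P[nm])
for i in(0,1):
    v=P["placed"][i]-P["cap2"][i]; print("sep",np.linalg.norm(v),np.degrees(np.arctan2(v[1],v[0])),(P["placed"][i]+P["cap2"][i])/2)
d=dark(t,312,200,36,36,60)
print("bar",d[0],d[2],onz(t,d[0],.15),onz(t,d[1],.15))
E
python3 plan.py .546 -.135 .42 -45.6
```

```text
placed (array([301.9721, 193.0013]), array([10.6374, 10.9304])) (array([235.8169, 195.069 ]), array([ 8.831 , 12.6411])) (array([ 0.6285, -0.0527,  0.136 ]), array([ 0.6298, -0.0503,  0.136 ]))
cap2 (array([353.2244, 245.2395]), array([11.2736, 11.7832])) (array([258.9715, 136.5799]), array([27.958 , 36.3534])) (array([ 0.4656, -0.2154,  0.136 ]), array([ 0.4371, -0.2633,  0.136 ]))
sep 0.23021079934347022 44.963736792003665 [ 0.547 -0.134  0.136]
sep 0.287259169845912 47.847201238152785 [ 0.5335 -0.1568  0.136 ]
bar [328.4185 218.6075] [31.1626  8.6283] [ 0.5461 -0.1354  0.15  ] [ 0.544  -0.1337  0.15  ]
t 10.75 tcp [ 0.53  -0.403  0.422] axes [[-0.     0.    -1.   ]
 [ 0.701 -0.713 -0.   ]
 [-0.713 -0.701 -0.   ]] grip 72.24348279978248 F [-0.744 -0.021 -0.349]
shift mm [   1.615 -179.666 -199.608] turns [array([ 0.109, -0.006,  0.021]), array([-179.891,   -0.033,   -0.01 ])] joints [ 0.963  0.527 -0.522  1.47   0.27   1.217 -0.388]
```

```bash
python3 plan.py .547 -.1355 .422 -45.2 | grep shift; python3 -m creep '[[[0,-179,-200],[0.3,0,0],60],[[0,-179,-200],[0.3,0,0],60],[[0,-179,-200],[0.3,0,0],60],[[0,-179,-200],[0.3,0,0],60],[[0,-179,-200],[0.3,0,0],60],[[0,-179,-200],[0.3,0,0],60],[[0,-179,-200],[0.3,0,0],60]]';  python3 plan.py .547 -.1355 .326 -45.2
```

```text
shift mm [  -0.385 -178.609 -199.971] turns [array([-0.291, -0.007,  0.021]), array([179.709,   0.033,   0.01 ])] joints [ 0.963  0.527 -0.522  1.47   0.27   1.217 -0.388]
clock: 11.62
tcp_pos: [0.5466, -0.138, 0.4215]
tool_rot: [-0.655, -0.265, 0.656, -0.265]
contact_force: [-0.8, 0.3, 0.3]
gripper_width: 0.641
t 11.625 tcp [ 0.547 -0.138  0.421] axes [[-0.    -0.    -1.   ]
 [ 0.695 -0.719  0.   ]
 [-0.719 -0.695  0.   ]] grip 60.2224566262027 F [-0.822  0.286  0.283]
shift mm [95.468 -1.5   -2.057] turns [array([-0.793,  0.028, -0.002]), array([179.207,  -0.004,  -0.044])] joints [ 0.695  0.352 -0.627  1.734  0.226  1.129 -0.803]
```

```bash
python3 -m creep '[[[30,0,0],[-0.6,0,0],60],[[60,0,0],[-0.6,0,0],60],[[60,0,0],[-0.6,0,0],60],[[60,0,0],[-0.6,0,0],60],[[60,0,0],[-0.6,0,0],60]]';  python3 plan.py .547 -.1355 .326 -45.2
python3 - <<'E'
from plant import optics
import cv2,numpy as np
s=optics.capture("scene")["color"][:,:,::-1]
f=lambda im,x,y,w,h:cv2.resize(im[y:y+h,x:x+w],(560,560),interpolation=cv2.INTER_CUBIC)
cv2.imwrite("pics/h1.png",f(s,200,110,100,100))
E
```

```text
clock: 12.25
tcp_pos: [0.5469, -0.1367, 0.3628]
tool_rot: [0.654, 0.268, -0.654, 0.269]
contact_force: [0.6, 0.2, 0.4]
gripper_width: 0.641
t 12.25 tcp [ 0.547 -0.137  0.363] axes [[ 0.001 -0.001 -1.   ]
 [ 0.703 -0.711  0.001]
 [-0.711 -0.703 -0.001]] grip 60.26547333153717 F [0.574 0.197 0.361]
shift mm [36.796 -0.879 -0.893] turns [array([-0.12 , -0.037, -0.078]), array([179.88 ,  -0.122,   0.057])] joints [ 0.674  0.416 -0.61   1.795  0.276  1.015 -0.834]
```

View pics/h1.png

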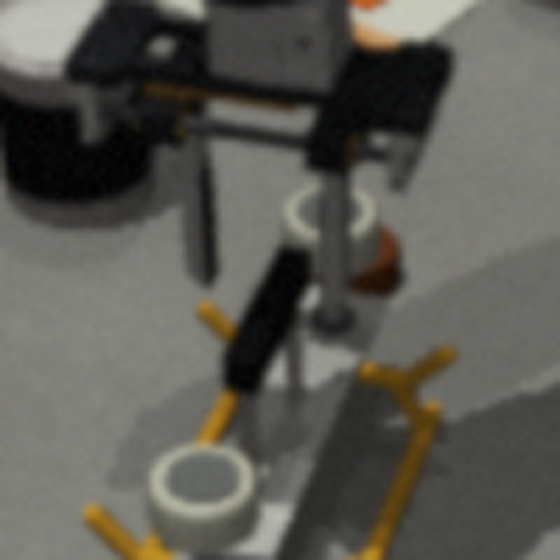

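The fingers at (205,240) and (335,270) straddle the grip bar at (265,320). I'm going down the last 37 mm with the small y correction.

```bash
python3 -m creep '[[[20,0,0],[0,0,0],60],[[36,0,0],[0,0,0],60],[[36,0,0],[0,0,0],60],[[36,0,0],[0,0,0],60],[[36,0,0],[0,0,0],45],[[36,0,0],[0,0,0],35],[[36,0,0],[0,0,0],30],[[36,0,0],[0,0,0],30]]';  python3 plan.py .547 -.1355 .326 -45.2
python3 - <<'E'
from plant import optics
import cv2,numpy as np
s=optics.capture("scene")["color"][:,:,::-1]
f=lambda im,x,y,w,h:cv2.resize(im[y:y+h,x:x+w],(560,560),interpolation=cv2.INTER_CUBIC)
cv2.imwrite("pics/h2.png",f(s,210,125,80,80))
E
```

```text
clock: 13.3
tcp_pos: [0.5467, -0.1364, 0.3257]
tool_rot: [0.654, 0.269, -0.654, 0.269]
contact_force: [-0.6, -1.0, -0.3]
gripper_width: 0.319
t 13.3 tcp [ 0.547 -0.136  0.326] axes [[-0.     0.    -1.   ]
 [ 0.703 -0.711 -0.   ]
 [-0.711 -0.703 -0.   ]] grip 30.021233249919373 F [-0.648 -0.955 -0.274]
shift mm [-0.293 -0.408 -0.862] turns [array([-0.094, -0.002,  0.003]), array([179.906,   0.004,   0.003])] joints [ 0.656  0.461 -0.592  1.827  0.311  0.947 -0.861]
```

View pics/h2.png

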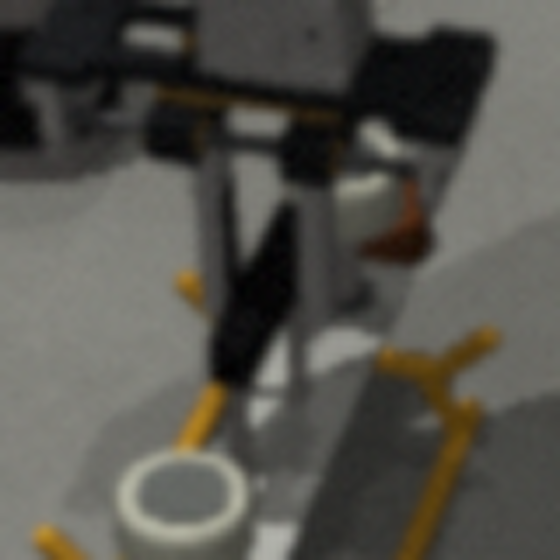

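The fingers straddle the bar at (260,300) at 30 mm opening. I'm closing softly first, then firming up.

```bash
python3 -m creep '[[[0,0,0],[0,0,0],26],[[0,0,0],[0,0,0],24],[[0,0,0],[0,0,0],22],[[0,0,0],[0,0,0],20],[[0,0,0],[0,0,0],18],[[0,0,0],[0,0,0],16],[[0,0,0],[0,0,0],14]]' 8; python3 plan.py .547 -.1355 .326 -45.2
```

```text
clock: 14.22
tcp_pos: [0.5468, -0.1365, 0.3257]
tool_rot: [0.654, 0.269, -0.654, 0.269]
contact_force: [2.2, -3.1, 1.5]
gripper_width: 0.213
t 14.225 tcp [ 0.547 -0.137  0.326] axes [[ 0.    -0.    -1.   ]
 [ 0.703 -0.711  0.   ]
 [-0.711 -0.703 -0.   ]] grip 20.035704416133786 F [ 2.226 -3.053  1.462]
shift mm [-0.255 -0.563 -0.893] turns [array([-0.097, -0.008, -0.02 ]), array([179.903,  -0.031,   0.012])] joints [ 0.656  0.461 -0.592  1.827  0.311  0.947 -0.861]
```

```bash
python3 -m creep '[[[0,0,0],[0,0,0],10],[[0,0,0],[0,0,0],10],[[0,0,0],[0,0,0],10],[[-1,0,0],[0,0,0],10],[[-3,0,0],[0,0,0],10],[[-6,0,0],[0,0,0],10],[[-10,0,0],[0,0,0],10],[[-14,0,0],[0,0,0],10],[[-18,0,0],[0,0,0],10],[[-20,0,0],[0,0,0],10]]' 45
python3 - <<'E'
from plant import optics,bot
import cv2,numpy as np
print(bot.sense()["moment"])
s=optics.capture("scene")["color"][:,:,::-1]
f=lambda im,x,y,w,h:cv2.resize(im[y:y+h,x:x+w],(560,560),interpolation=cv2.INTER_CUBIC)
cv2.imwrite("pics/h3.png",f(s,200,115,100,100))
E
```

```text
clock: 15.48
tcp_pos: [0.5467, -0.1365, 0.346]
tool_rot: [0.654, 0.269, -0.654, 0.269]
contact_force: [0.1, -0.5, -6.3]
gripper_width: 0.207
[-0.01769912 -0.03945055 -0.0418278 ]
```

View pics/h3.png

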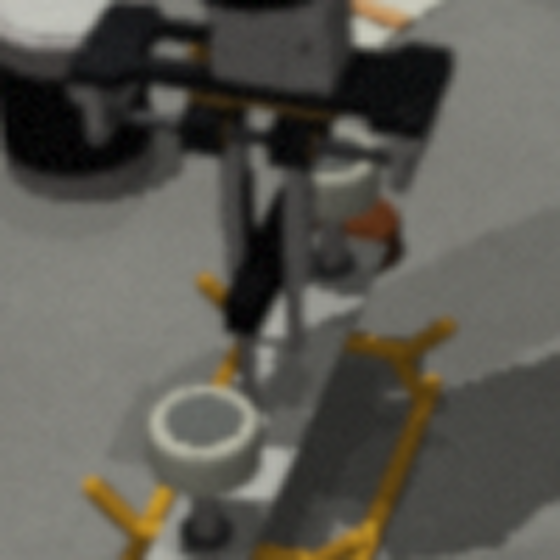

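The carrier is up 20 mm at 6 N with negligible moment. Both caps are standing, at (205,435) and (340,190). I'm lifting the rest slowly.

```bash
python3 -m creep '[[[-4,0,0],[0,0,0],10],[[-12,0,0],[0,0,0],10],[[-22,0,0],[0,0,0],10],[[-34,0,0],[0,0,0],10],[[-46,0,0],[0,0,0],10],[[-58,0,0],[0,0,0],10],[[-68,0,0],[0,0,0],10],[[-75,0,0],[0,0,0],10],[[-79,0,0],[0,0,0],10],[[-80,0,0],[0,0,0],10]]'
python3 -m creep '[[[0,0,0],[0,0,0],10],[[0,0,0],[0,0,0],10],[[0,0,0],[0,0,0],10],[[0,0,0],[0,0,0],10],[[0,0,0],[0,0,0],10],[[0,0,0],[0,0,0],10]]'
python3 - <<'E'
from plant import optics,bot
from meas import *
t=optics.capture("top");s=optics.capture("scene")
print(bot.sense()["moment"],bot.sense()["tcp_pos"])
f=lambda im,x,y,w,h:cv2.resize(im[y:y+h,x:x+w,::-1],(400,400),interpolation=cv2.INTER_CUBIC)
cv2.imwrite("pics/end.png",np.hstack([f(s["color"],195,85,110,110),f(t["color"],270,165,110,110)]))
E
```

```text
clock: 16.77
tcp_pos: [0.5467, -0.1364, 0.4257]
tool_rot: [-0.654, -0.269, 0.654, -0.269]
contact_force: [-0.5, 0.8, -5.1]
gripper_width: 0.208
clock: 17.52
tcp_pos: [0.5467, -0.1364, 0.4256]
tool_rot: [-0.654, -0.269, 0.654, -0.269]
contact_force: [-0.2, 0.1, -6.1]
gripper_width: 0.211
[-0.03938063 -0.02775107  0.02707851] [ 0.54666703 -0.1364088   0.42563322]
```

View pics/end.png

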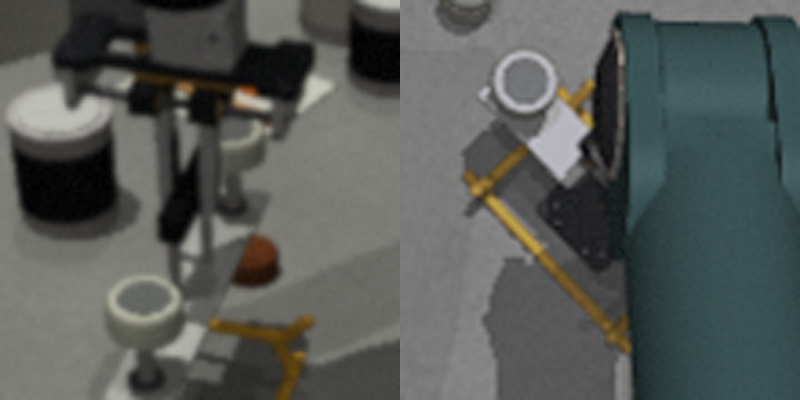

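The carrier hangs level about 100 mm up. Both caps are upright, at (145,310) and (240,140) in the left crop. One quick numeric level check before handing in.

Run:
```python
from plant import optics,bot
from meas import *
t=optics.capture("top");s=optics.capture("scene")
a=greydisc(t,(304,187),lo=95); b=greydisc(s,(234.5,166.5),lo=95)
print(a,b,two(t,a[0],s,b[0]),onz(t,a[0],.236))
print(proj(s,(.4656+.001,-.2154-.001,.236)),bot.sense()["clock"])
```

```text
(array([303.93489965, 186.82943471]), array([11.81888453, 12.25938416])) (array([234.19093577, 166.53961436]), array([ 9.19291687, 14.43018087])) (array([ 0.6276622 , -0.05204341,  0.23366171]), np.float64(0.00021645863425278413)) [ 0.62706538 -0.05182095  0.236     ]
[257.58840106 119.10255008] 17.725
```

```bash
python3 -c "
from plant import workorder
print(workorder.sign_off())"
```

```text
the job is handed in; nothing more can be done
None
```

I set the loose white cap on the empty post and let go of it while the carrier was still on its stand. Then I gripped the carrier by its bar, lifted it 100 mm, held it still and handed the job in at about 17.7 s. The sign-off gave no verdict, so the result rests on my own checks.

**Placing:** after I let go, the top view put the two caps 230.2 mm apart, against a nominal 230 mm between posts.

**Holding:**
- The TCP stood steady at z = 0.4256 m, with about 6 N hanging from it and a moment under 0.05 N m.
- The two cameras together put the top of the placed cap at 0.234 m, against 0.236 m expected. That gap is within the usual 2 mm disagreement between the two views.
- Both caps looked upright in the final scene picture.

**Checks that failed or were weak:**
- **After placing:** the scene view's fit of the second cap failed, so I relied on the top view for the spacing.
- **At the end:** the second cap was partly hidden by a finger and out of sight of the top camera. I judged it only by eye and from the low moment.
- **Bench:** I did not measure whether the other things on the bench had moved. I saw nothing disturbed in the later pictures.

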